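# Seat a jar, bottom its screw cap and back it off to vent

## Task

Get the square white jar ready for the steriliser: stand it upright, right down in the square well of the green metal stand so that it cannot turn. Then screw its blue cap clockwise until it bottoms out, and back it off a quarter turn so that the jar can vent. Finish while still gripping the cap in the fingers at that setting, and leave the white pot, the tube rack and the pen where they are.

Things in the scene. Friction and masses are not known exactly. Their poses are not given: they have to be found in the camera images.
- jar_center (a point): Centre of the loose square jar (without its cap), a white plastic box 60 x 60 mm and 80 mm tall (about 0.3 kg with its cap). The point lies 40 mm above its underside; axes x, y square to its sides, z up. Starts upright, left or right of the stand. Above the box come a round collar (40 mm across, 8 mm tall) and the screw cap, whose top is at most 119 mm above the jar's underside. The jar may be lifted by its square sides or by its cap.
- cap: The jar's blue ribbed round screw cap, 46 mm across and 24 mm tall, with a white line on top from its middle to its rim. Origin at its centre, on the jar's axis: 101.5 mm above the jar's underside when bottomed out, plus 6 mm for each turn that it is unscrewed (about 1 mm a radian). Cannot be taken off.
- cap_thread (a joint): Turn of the cap on the jar, rad: 0 = bottomed out against a firm stop, growing as it is unscrewed (anticlockwise seen from above, positive about the jar's z); a quarter turn back from the stop is 1.57. It starts between 3.6 and 5.0; upper stop at 6.0. Friction torque about 0.12 N m, so it stays where it is left; a grip of some 25 N turns it and slips harmlessly at the stop.
- well_floor (a point): Centre of the floor of the square well in the fixed green-painted steel stand, a block 110 x 110 x 40 mm bolted to the bench. The floor is 8 mm above the bench, the well 32 mm deep and 63 mm square (60 mm jar plus 3 mm) with a 3 mm chamfer at its mouth; axes x, y square to the well's sides, z up. The jar may go in by any of its quarter turns.
- pot_center (a point): Bystander: loose round white pot with a white lid, 68 mm across, 96 mm tall, standing on the side of the stand opposite the jar; the point lies half-way up.
- rack_center (a point): Bystander: loose white tube rack, 75 x 150 x 28 mm, with purple-capped tubes reaching 78 mm above the bench, beyond the stand; the point is the middle of the white block, 14 mm up.
- pen: Bystander: loose marker pen with a blue cap, lying flat, 140 mm long along its x, 12 mm thick, beyond the stand; origin under its middle.

How it is judged:
By the outcome, as a careful person would: the job done as asked, in the order asked, and still so for the second after the job is handed in, while the arm keeps its last pose, push and grip.
It also fails if it takes over 67 s, if anything falls off the work surface, if the arm or the gripper's body presses on something with over 40 N, if the wrist force passes 120 N, or if a joint passes its speed limit or range.

## Robot

A 6-joint arm with a two-finger parallel gripper is mounted at the origin on the work surface. World frame = base frame: x ahead of the robot, y to its left, z up, the work surface at z = 0. Lengths are in m, angles in rad, forces in N, time in s.
With the tool pointing down it reaches from about 0.325 to 0.85 m from the base axis. Payload 4.4 kg.
Tool frame: the origin (TCP) lies midway between the tips of the shut fingers; the grasp point (between the pads) lies 19 mm behind it (r.pinch_z is the distance from the TCP to the grasp point, in m); z points along the fingers, y is the line along which they close (so a half turn about z gives the same grasp; the last joint's range is limited). The gripper opens to 94 mm and grips with 3 to 60 N. Pads are 16 mm wide; open, the fingers measure 119 mm over their backs; the gripper's body (75 mm by 177 mm) begins 78 mm behind the grasp point.
Start: joints at [0.989, 0.207, 1.542, -0, 1.393, -0.15], TCP at [0.241, 0.522, 0.181] pointing down, gripper open.
Joint ranges: [-2.73, 2.73], [-0.86, 2.22], [0.23, 2.46], [-1.11, 4.25], [0.08, 2.63], [-2.82, 2.82]. Speed limits (rad/s): [2.79, 2.79, 3.14, 3.14, 3.14, 3.14].

## Interface

Orientations are given as a rotation vector (axis times angle).
In Python, from bench import r, cams gives the robot as it stands.
- The arm moves only by the shell command python3 -m jog 'ROWS'. ROWS is JSON, a list of rows, each a list of 7 numbers: the shift along the tool's x, y, z as a fraction of full scale, then the turn, a rotation vector about the tool's x, y, z as a fraction of full scale, then the opening, from -1 (shut) to 1 (fully open). In form: [[x, y, z, ax, ay, az, fingers], ...]. A call has 1 to 10 rows; each row shifts and turns the commanded pose from where the row before left it, along the tool's axes as they then stand; what a row does not reach is not made up. Full scale, the value 1, is 0.02 m for a shift and 1.5 rad for a turn. A row lasts 1/10 s, in which the tool goes at most 50 mm and 8.59 degrees, less where a joint would pass 70% of its speed; a pose out of reach is approached as far as the arm can. A call with a number of a shift or a turn outside -1 to 1 is refused whole. A call with a gripper value outside its range is refused whole. The fingers move at their own pace and stop on an object; the grip force is fixed at half the most. Time passes only in rows, so rows that do not move let the fingers close. It gives the time, the measured TCP pose, the force, the opening and the grip force at its end, in the units of the state.
- r.sense(): the state, without advancing time (a new reading comes with each control period).
- cams.read_camera(name): name is "scene" or "top" or "wrist"; returns a dict with "frame" (420x560x3 uint8, blue, green, red), "depth" (420x560 float32, m along the optical axis (not along the pixel's ray), 0 where there is no reading), "K" (3x3 intrinsics, pixels), "position" and "orientation" of the camera in the world. Camera axes: x right, y up, looking along -z (the intrinsics and any distortion apply to the point x, -y, -z); pixel columns grow to the right and rows downward; lengths in m; the calibration is good to about 2 mm. A picture is of the moment at which its call begins.
- r.job_done(): hands the job in; it is judged then, once.
The state is a dict: "time": time; "joint_pos": joint angles; "qd": joint speeds; "joint_efforts": joint torques, N m; "position": TCP position; "ee_rot": TCP orientation; "wrist_force": force on the tool from outside, world axes, zero at the start; "wrist_torque": the same for the moment, N m; "width": opening from 0.0 (shut) to 1.0 (fully open); "grasp_force": force on a finger pad.
Only numpy, scipy, OpenCV 4.12 (cv2) and the standard library are available. Lean on these libraries where they do the work, as an engineer would, in place of code of your own. Each camera call takes 0.05 s, during which the arm holds its last target. There are 200 camera calls.

## Working session

There is one attempt and no reset: what is moved stays moved. The work goes in short steps, Python scripts to look and compute and a shell command to move; the robot and the scene stay as the last step left them, time stands still between calls to the robot, and variables do not carry over. Pictures are saved under pics/ and viewed, at most 10 in all, crops included, and the job is handed in when it is done.

```bash
ls; mkdir -p pics
python3 - <<'E'
from bench import r,cams
import cv2,numpy as np
s=r.sense();print({k:np.round(v,3) for k,v in s.items()}, r.pinch_z)
a=cams.read_camera("scene");b=cams.read_camera("top")
for n,c in(("scene",a),("top",b)):
    np.savez(f"pics/{n}0.npz",**c);print(n,c["K"].round(1).tolist(),np.round(c["position"],3),np.round(c["orientation"],3))
    cv2.imwrite(f"pics/{n}0.png",c["frame"])
E
```

```text
pics
{'time': np.float64(0.0), 'joint_pos': array([ 0.988,  0.207,  1.543, -0.   ,  1.393, -0.15 ]), 'qd': array([-0.   ,  0.   , -0.   ,  0.001, -0.001, -0.   ]), 'joint_efforts': array([-1.0000e-03, -3.7087e+01, -2.8142e+01,  7.0000e-02,  3.6000e-02,
       -0.0000e+00]), 'position': array([0.24 , 0.521, 0.18 ]), 'ee_rot': array([-6.730e-01, -3.068e+00,  3.000e-03]), 'wrist_force': array([-0.149,  0.541,  0.631]), 'wrist_torque': array([ 0.012,  0.005, -0.031]), 'grasp_force': np.float64(0.0), 'width': np.float64(1.004)} 0.0188
scene [[462.3, 0.0, 287.3], [0.0, 462.3, 207.9], [0.0, 0.0, 1.0]] [ 1.29  -0.408  0.619] [0.887 0.506 0.906]
top [[430.4, 0.0, 280.6], [0.0, 430.4, 208.5], [0.0, 0.0, 1.0]] [0.477 0.006 1.089] [ 0.124 -0.105 -1.554]
```

View pics/top0.png

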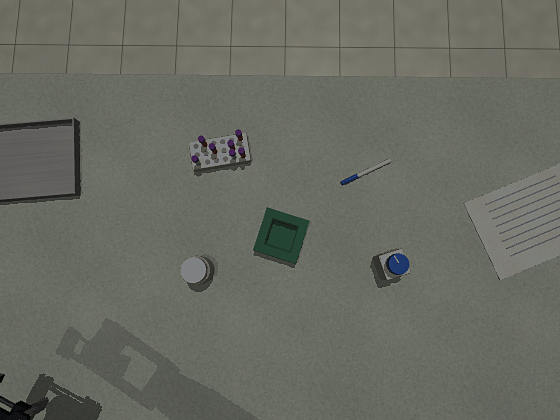

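View pics/scene0.png

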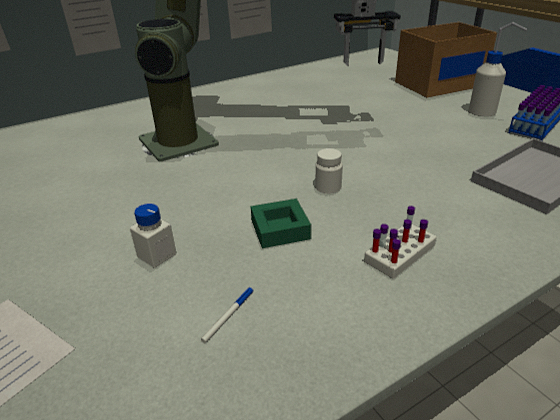

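The top view shows the jar at about (397,264), the stand at (281,237), the pot at (195,270), the rack at (220,152) and the pen at (365,172). The scene view agrees, with the jar upright at (150,235). Next I'll turn these pixels into positions.

```bash
cat > h.py <<'E'
import numpy as np,cv2
from scipy.spatial.transform import Rotation as R
def rot(o): return R.from_rotvec(o).as_matrix()
def cloud(c):
    h,w=c["depth"].shape;u,v=np.meshgrid(np.arange(w),np.arange(h));K=c["K"]
    d=np.stack([(u-K[0,2])/K[0,0],-(v-K[1,2])/K[1,1],-np.ones((h,w))],-1)@rot(c["orientation"]).T
    return d*c["depth"][...,None]+c["position"],d
def plane(c,uv,z):
    K=c["K"];uv=np.atleast_2d(uv).astype(float)
    d=np.c_[(uv[:,0]-K[0,2])/K[0,0],-(uv[:,1]-K[1,2])/K[1,1],-np.ones(len(uv))]@rot(c["orientation"]).T
    return c["position"]+d*((z-c["position"][2])/d[:,2])[:,None]
def rect(P):  # minimum-area rectangle of xy points: centre mm, size mm, angle deg
    (c,s,a)=cv2.minAreaRect((P[:,:2]*1000).astype(np.float32));return np.round(c,1),np.round(s,1),round(a,2)
E
python3 - <<'E'
from h import *
for n in("top","scene"):
    c=dict(np.load(f"pics/{n}0.npz"));P,_=cloud(c);hsv=cv2.cvtColor(c["frame"],cv2.COLOR_BGR2HSV);H,S,V=hsv[...,0],hsv[...,1],hsv[...,2]
    print(n)
    g=(H>60)&(H<95)&(S>110)&(P[...,0]>.2)&(P[...,0]<.8)&(abs(P[...,1])<.3)
    top=g&(abs(P[...,2]-.04)<.008); print("stand z",np.median(P[top][:,2]),rect(P[top]),top.sum())
    fl=g&(P[...,2]<.02)&(P[...,2]>0);print("floor",rect(P[fl]),np.median(P[fl][:,2]),fl.sum())
    b=(H>105)&(H<130)&(S>150)&(P[...,2]>.08)&(P[...,1]<-.1)&(P[...,1]>-.5)
    ct=b&(P[...,2]>np.percentile(P[b][:,2],60)-.006);print("cap",b.sum(),np.percentile(P[b][:,2],[5,50,95]),cv2.minEnclosingCircle((P[ct][:,:2]*1000).astype(np.float32)))
    x0=P[ct].mean(0);near=np.hypot(P[...,0]-x0[0],P[...,1]-x0[1])<.06
    j=near&(P[...,2]>.072)&(P[...,2]<.088)&(S<80);print("jar top",rect(P[j]),j.sum(),np.median(P[j][:,2]))
    if n=="top":
        p=(abs(P[...,2]-.096)<.01)&(P[...,1]>.1)&(P[...,1]<.35);print("pot",rect(P[p]))
    if n=="top":
        print("top outline on z=.08:",rect(plane(c,np.argwhere(j)[:,::-1],.08)))
        print("stand on z=.04:",rect(plane(c,np.argwhere(g)[:,::-1],.04)))
E
```

```text
top
stand z 0.04024535027252529 (array([566.1,  18. ]), array([108.8, 109.2]), 73.23) 1115
floor (array([564. ,  18.8]), array([61.5, 54.3]), 72.18) 0.008256268490757224 485
cap 318 [0.11466133 0.1179741  0.12091869] ((499.362060546875, -245.66891479492188), 23.066730499267578)
jar top (array([ 499.1, -245.7]), array([60.2, 59.8]), 18.98) 301 0.07958429806374423
pot (array([479.5, 218. ]), array([57. , 58.7]), 0.3)
top outline on z=.08: (array([ 499.1, -244.7]), array([59.7, 60.8]), 18.92)
stand on z=.04: (array([566.,  18.]), array([108.8, 109. ]), 73.09)
scene
stand z 0.041468671409947644 (array([568.6,  20.3]), array([108.3, 111.8]), 73.16) 1160
floor (array([572.8,  18.4]), array([106.4, 102.4]), 72.91) 0.01092195872076418 579
cap 438 [0.09801582 0.11744546 0.12075748] ((884.4967041015625, -327.0143737792969), 413.70977783203125)
jar top (array([ 506. , -240.8]), array([52.2, 60.5]), 18.21) 400 0.08085854186509484
```

```bash
python3 -m jog '[[0,0,0,0,0,0.1,1],[0,0,0,0,0,0.1,1],[0,0,0,0,0,0.1,1],[0,0,0,0,0,0.1,1],[0,0,0,0,0,0.1,1],[0,0,0,0,0,0.039,1]]'
python3 -m jog '[[-1,0,0,0,0,0,1],[-1,0,0,0,0,0,1],[-1,0,0,0,0,0,1],[-1,0,0,0,0,0,1],[-1,0,0,0,0,0,1],[-1,0,0,0,0,0,1],[-1,0,0,0,0,0,1],[-1,0,0,0,0,0,1],[-1,0,0,0,0,0,1],[-1,0,0,0,0,0,1]]'
python3 -m jog '[[-1,0,0,0,0,0,1],[-1,0,0,0,0,0,1],[-1,0,0,0,0,0,1],[-1,0,0,0,0,0,1],[-1,0,0,0,0,0,1],[-1,0,0,0,0,0,1],[-1,0,0,0,0,0,1],[-1,0,0,0,0,0,1],[-1,0,0,0,0,0,1],[-1,0,0,0,0,0,1]]'
```

```text
time: 0.7
position: [0.2404, 0.5218, 0.1803]
ee_rot: [1.831, 2.553, -0.002]
wrist_force: [0.6, -0.4, 0.8]
width: 0.999
grasp_force: 0.0
time: 1.7
position: [0.3054, 0.332, 0.1805]
ee_rot: [-1.825, -2.556, 0.001]
wrist_force: [0.7, 0.0, 0.0]
width: 1.0
grasp_force: 0.0
time: 2.7
position: [0.3702, 0.143, 0.1805]
ee_rot: [-1.825, -2.556, 0.001]
wrist_force: [-0.4, 0.0, 1.0]
width: 0.998
grasp_force: 0.0
```

```bash
python3 -m jog '[[-1,0,0,0,0,0,1],[-1,0,0,0,0,0,1],[-1,0,0,0,0,0,1],[-1,0,0,0,0,0,1],[-1,0,0,0,0,0,1],[-1,0,0,0,0,0,1],[-1,0,0,0,0,0,1],[-1,0,0,0,0,0,1],[-1,0,0,0,0,0,1],[-1,0,0,0,0,0,1]]'
python3 -m jog '[[-1,0,0,0,0,0,1],[-1,0,0,0,0,0,1],[-1,0,0,0,0,0,1],[-1,0,0,0,0,0,1],[-1,0,0,0,0,0,1],[-1,0,0,0,0,0,1],[-1,0,0,0,0,0,1],[-1,0,0,0,0,0,1],[-1,0,0,0,0,0,1],[0,0,0,0,0,0,1]]'
python3 - <<'E'
from bench import r,cams
from h import *
c=cams.read_camera("wrist");cv2.imwrite("pics/w1.png",c["frame"])
P,_=cloud(c);hsv=cv2.cvtColor(c["frame"],cv2.COLOR_BGR2HSV);H,S,V=cv2.split(hsv)
b=(H>105)&(H<130)&(S>150)&(P[...,2]>.112);print(b.sum(),np.median(P[b][:,2]),cv2.minEnclosingCircle((P[b][:,:2]*1000).astype(np.float32)))
j=(abs(P[...,2]-.08)<.006)&(S<80);print(j.sum(),rect(P[j]) if j.any() else 0)
s=r.sense();print(s["position"],s["joint_pos"])
E
```

```text
time: 3.7
position: [0.4351, -0.046, 0.1805]
ee_rot: [-1.825, -2.556, 0.0]
wrist_force: [-0.2, 0.1, 0.0]
width: 0.995
grasp_force: 0.0
time: 4.7
position: [0.4944, -0.2182, 0.1808]
ee_rot: [1.828, 2.554, -0.001]
wrist_force: [0.9, -0.6, 0.4]
width: 1.0
grasp_force: 0.0
2698 0.11771369788075187 ((486.48175048828125, -200.02281188964844), 70.3637466430664)
1294 (array([ 498.1, -244.7]), array([60.1, 59.2]), 18.57)
[ 0.49391463 -0.2166812   0.1806662 ] [-5.74068952e-01  1.31849235e-01  1.62892427e+00  2.08727017e-04
  1.38150434e+00 -9.02900819e-01]
```

View pics/w1.png

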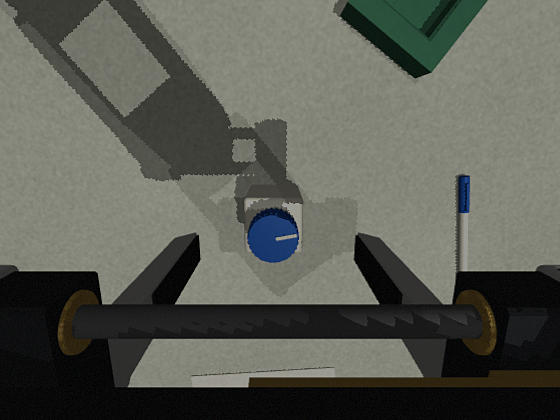

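The wrist view shows the jar at about (273,230), between the fingers laterally and ahead of them, with the cap line pointing right. Its measured position agrees with the top view to 1 mm, so I'll centre over it, go down and squeeze once.

```bash
python3 -m jog '[[-0.7,-0.12,0,0,0,0,1],[-0.71,-0.12,0,0,0,0,1],[0,0,1,0,0,0,1],[0,0,1,0,0,0,1],[0,0,1,0,0,0,1],[0,0,1,0,0,0,1],[0,0,1,0,0,0,1],[0,0,1,0,0,0,1],[0,0,0.78,0,0,0,1],[0,0,0,0,0,0,1]]'
python3 -m jog '[[0,0,0,0,0,0,-1],[0,0,0,0,0,0,-1],[0,0,0,0,0,0,-1],[0,0,0,0,0,0,-1],[0,0,0,0,0,0,-1],[0,0,0,0,0,0,-1]]'
```

```text
time: 5.75
position: [0.4964, -0.2429, 0.0428]
ee_rot: [-1.822, -2.552, 0.0]
wrist_force: [0.0, -0.4, -0.4]
width: 1.002
grasp_force: 0.0
time: 6.35
position: [0.4991, -0.2441, 0.0461]
ee_rot: [1.825, 2.555, 0.0]
wrist_force: [0.7, 0.4, 2.3]
width: 0.638
grasp_force: 30.0
```

```bash
python3 -m jog '[[0,0,0,0,0,0,1],[0,0,0,0,0,0,1],[0,0,0,0,0,0,1],[0,0,-1,0,0,0,1],[0,0,-1,0,0,0,1],[0,0,-0.5,0,0,-0.1,1],[0,0,0,0,0,-0.1,1],[0,0,0,0,0,-0.1,1],[0,0,0,0,0,-0.1,1],[0,0,0,0,0,-0.1,1]]'
python3 -m jog '[[0,0,0,0,0,-0.1,1],[0,0,0,0,0,-0.1,1],[0,0,0,0,0,-0.1,1],[0,0,0,0,0,-0.1,1],[0,0,0,0,0,-0.1,1],[0,0,0.5,0,0,-0.047,1],[0,0,1,0,0,0,1],[0,0,1,0,0,0,1],[0,0,0,0,0,0,1],[0,0,0,0,0,0,1]]'
python3 -m jog '[[0,0,0,0,0,0,-1],[0,0,0,0,0,0,-1],[0,0,0,0,0,0,-1],[0,0,0,0,0,0,-1],[0,0,0,0,0,0,-1],[0,0,0,0,0,0,-1]]'
```

```text
time: 7.35
position: [0.4981, -0.2437, 0.0951]
ee_rot: [-0.753, -3.049, -0.0]
wrist_force: [0.2, -0.5, 0.2]
width: 1.005
grasp_force: 0.0
time: 8.35
position: [0.498, -0.2436, 0.0451]
ee_rot: [0.516, -3.098, -0.001]
wrist_force: [-0.0, -0.0, 0.7]
width: 1.0
grasp_force: 0.0
time: 8.95
position: [0.4989, -0.2444, 0.0459]
ee_rot: [-0.516, 3.098, -0.002]
wrist_force: [-0.3, -0.5, 1.5]
width: 0.634
grasp_force: 30.0
```

```bash
python3 -m jog '[[0,0,-1,0,0,0,-1],[0,0,-1,0,0,0,-1],[0,0,-1,0,0,0,-1],[0,0,-0.5,0,0,0,-1],[0,0,0,0,0,0.1,-1],[0,0,0,0,0,0.1,-1],[0,0,0,0,0,0.1,-1],[0,0,0,0,0,0.1,-1],[0,0,0,0,0,0.017,-1]]'
python3 -m jog '[[0.5,1,0,0,0,0,-1],[0,1,0,0,0,0,-1],[0,1,0,0,0,0,-1],[0,1,0,0,0,0,-1],[0,1,0,0,0,0,-1],[0,1,0,0,0,0,-1],[0,1,0,0,0,0,-1],[0,1,0,0,0,0,-1],[0,1,0,0,0,0,-1],[0,0,0,0,0,0,-1]]'
python3 - <<'E'
from bench import r,cams
from h import *
s=r.sense();print(s["position"],s["ee_rot"],s["joint_pos"],s["width"],s["wrist_force"])
for n in("wrist","top"):
    c=cams.read_camera(n);cv2.imwrite(f"pics/{n}2.png",c["frame"])
    P,_=cloud(c);H,S,V=cv2.split(cv2.cvtColor(c["frame"],cv2.COLOR_BGR2HSV))
    g=(H>60)&(H<95)&(S>110)&(np.hypot(P[...,0]-.566,P[...,1]-.018)<.09)
    t=g&(abs(P[...,2]-.04)<.006);print(n,t.sum(),rect(P[t]),np.median(P[t][:,2]))
    f=g&(abs(P[...,2]-.008)<.005);print(" floor",f.sum(),rect(P[f]) if f.sum()>9 else 0)
E
```

```text
time: 9.85
position: [0.4974, -0.243, 0.114]
ee_rot: [-0.463, -3.105, -0.002]
wrist_force: [0.6, -0.6, -4.3]
width: 0.636
grasp_force: 30.0
time: 10.85
position: [0.5409, -0.0662, 0.1145]
ee_rot: [-0.454, -3.107, -0.002]
wrist_force: [0.2, -0.4, -3.5]
width: 0.637
grasp_force: 30.0
[ 0.54086305 -0.06621524  0.11448256] [-4.53957987e-01 -3.10690457e+00 -2.15055431e-03] [-2.81447032e-01  2.08788783e-01  1.68318064e+00  1.18624561e-03
  1.25149189e+00 -1.56244485e+00] 0.6365149530483831 [ 0.19671731 -0.4330864  -3.48422155]
wrist 6981 (array([565.4,  19.3]), array([110.8, 109.9]), 73.19) 0.03952132788860435
 floor 2952 (array([551.6,  11.3]), array([87.5, 86.1]), 72.99)
top 613 (array([569. ,  28.2]), array([ 87.5, 108.7]), 72.79) 0.04037601680256264
 floor 242 (array([563.7,  19.2]), array([62.1, 53.8]), 72.48)
```

View pics/wrist2.png

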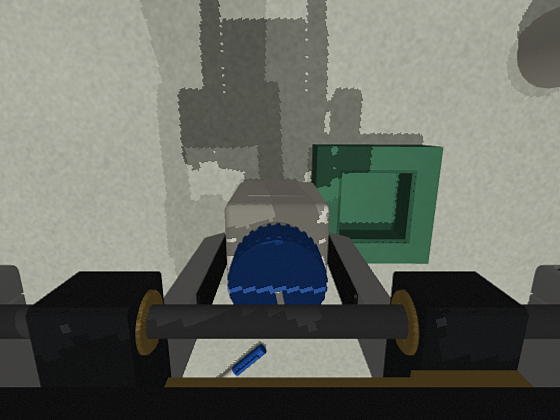

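The wrist view shows the jar held squarely at about (277,240), and the well at (375,205). I'll move over the well and take averaged readings.

```bash
python3 -m jog '[[0,1,0,0,0,0.003,-1],[0,1,0,0,0,0,-1],[0,1,0,0,0,0,-1],[0,1,0,0,0,0,-1],[0,0.46,0,0,0,0,-1],[0,0,0,0,0,0,-1],[0,0,0,0,0,0,-1]]'
python3 - <<'E'
from bench import r,cams
from h import *
p=[];w=[];q=[]
for i in range(12):
    n=("wrist","scene","top")[i%3];c=cams.read_camera(n);s=r.sense();p.append(s["position"]);w.append(s["ee_rot"]*np.sign(s["ee_rot"][1]));q.append(s["joint_pos"])
    if i<3:
        cv2.imwrite(f"pics/{n}3.png",c["frame"]);P,_=cloud(c);H,S,V=cv2.split(cv2.cvtColor(c["frame"],cv2.COLOR_BGR2HSV))
        d=np.hypot(P[...,0]-.566,P[...,1]-.018)
        g=(H>60)&(H<95)&(S>110)&(d<.09);t=g&(abs(P[...,2]-.04)<.006);print(n,t.sum(),rect(P[t]),np.median(P[t][:,2]))
        j=(S<80)&(abs(P[...,2]-.149)<.006)&(d<.055)&(V>60);print(" jar top",j.sum(),rect(P[j]) if j.sum()>9 else 0)
        b=(H>105)&(H<130)&(S>150)&(d<.04)&(P[...,2]>.15);bt=P[b];print(" cap",len(bt),cv2.minEnclosingCircle((bt[:,:2]*1000).astype(np.float32)) if len(bt) else 0, np.percentile(bt[:,2],[2,50,98]) if len(bt) else 0)
m=np.mean(w,0);print(np.mean(p,0),np.std(p,0),m,2*np.degrees(np.arctan2(m[1],m[0])),np.mean(q,0))
E
```

```text
time: 11.65
position: [0.5671, 0.0156, 0.1151]
ee_rot: [-0.469, -3.106, 0.002]
wrist_force: [-0.1, 0.2, -3.4]
width: 0.631
grasp_force: 30.0
wrist 4626 (array([552.4,  23.3]), array([109.3,  82.6]), 72.76) 0.039553675067116684
 jar top 3799 (array([564.2,  15.1]), array([82.9, 56.3]), 72.85)
 cap 6502 ((554.9486083984375, 18.77045440673828), 35.3264045715332) [0.16796766 0.18662727 0.18812994]
scene 852 (array([569.9,  20.5]), array([109. , 110.8]), 72.75) 0.04152769466782702
 jar top 338 (array([574.9,  11.1]), array([79.8, 60.5]), 47.05)
 cap 422 ((567.89794921875, 18.88475227355957), 38.85493469238281) [0.16664164 0.18731279 0.35516086]
top 289 (array([533.7,  28.2]), array([107.7,  41.4]), 72.54) 0.040324300995965734
 jar top 42 (array([542.,  21.]), array([55.9,  5.5]), 72.54)
 cap 0 0 0
[0.56733362 0.01597778 0.11533289] [1.21526501e-04 3.83863048e-04 8.25460522e-05] [ 4.70031760e-01  3.10608711e+00 -3.84831223e-04] 162.78989216400052 [-1.24154777e-01  2.52594192e-01  1.62724484e+00 -2.54728297e-04
  1.26184975e+00 -1.39450057e+00]
```

View pics/scene3.png

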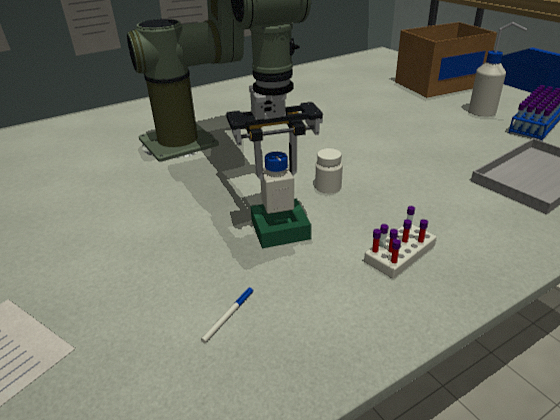

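The scene view shows the jar at (278,190), held over the stand. The offset from the well is about 2 mm, so I'll correct it and lower gently.

```bash
python3 -m jog '[[0.1,0.11,0,0,0,-0.004,-1],[0,0,0.6,0,0,0,-1],[0,0,0.6,0,0,0,-1],[0,0,0.2,0,0,0,-1],[0,0,0.2,0,0,0,-1],[0,0,0.1,0,0,0,-1],[0,0,0,0,0,0,-1]]'
python3 -m jog '[[0,0,0.1,0,0,0,-1],[0,0,0.1,0,0,0,-1],[0,0,0.1,0,0,0,-1],[0,0,0,0,0,0,-1]]'
python3 - <<'E'
from bench import r
s=r.sense();print(s["position"],s["wrist_force"],s["wrist_torque"])
E
```

```text
time: 12.95
position: [0.5656, 0.0194, 0.0806]
ee_rot: [-0.46, -3.106, -0.0]
wrist_force: [0.5, -0.5, -3.4]
width: 0.635
grasp_force: 30.0
time: 13.35
position: [0.5659, 0.0193, 0.075]
ee_rot: [-0.46, -3.107, 0.0]
wrist_force: [0.3, -0.6, -4.5]
width: 0.635
grasp_force: 30.0
[0.56585201 0.01930603 0.07495503] [ 0.30100435 -0.56407429 -4.49424972] [0.00639411 0.04341797 0.03877802]
```

```bash
python3 -m jog '[[0,0,0.25,0,0,0,-1],[0,0,0.25,0,0,0,-1],[0,0,0.25,0,0,0,-1],[0,0,0.1,0,0,0,-1],[0,0,0.1,0,0,0,-1],[0,0,0,0,0,0,-1]]'
python3 -m jog '[[0,0,0.05,0,0,0,-1],[0,0,0.05,0,0,0,-1],[0,0,0,0,0,0,-1]]'
```

```text
time: 13.95
position: [0.5659, 0.0193, 0.0559]
ee_rot: [-0.46, -3.107, 0.0]
wrist_force: [-0.7, -0.1, -3.5]
width: 0.638
grasp_force: 30.0
time: 14.25
position: [0.5662, 0.0192, 0.0543]
ee_rot: [-0.46, -3.108, 0.0]
wrist_force: [0.1, 0.2, -4.3]
width: 0.635
grasp_force: 30.0
```

```bash
python3 -m jog '[[0,0,0.05,0,0,0,-1],[0,0,0.05,0,0,0,-1],[0,0,0,0,0,0,-1]]'
```

```text
time: 14.55
position: [0.5666, 0.0191, 0.054]
ee_rot: [0.459, 3.107, -0.0]
wrist_force: [-3.9, -1.2, 4.5]
width: 0.631
grasp_force: 30.0
```

```bash
python3 -m jog '[[0,0,0,0,0,0,1],[0,0,0,0,0,0,1],[0,0,0,0,0,0,1],[0,0,-1,0,0,0,1],[0,0,-1,0,0,0,1],[0,0,-0.2,0,0,0,1],[0,0,0,0,0,0,1]]'
python3 - <<'E'
from bench import r,cams
from h import *
p=[]
for i in range(6):
    c=cams.read_camera(("wrist","scene")[i%2]);s=r.sense();p.append(s["position"])
    if i<2: cv2.imwrite(f"pics/r4_{i}.png",c["frame"])
    if i==0:
        P,_=cloud(c);H,S,V=cv2.split(cv2.cvtColor(c["frame"],cv2.COLOR_BGR2HSV));d=np.hypot(P[...,0]-.566,P[...,1]-.018)
        z=P[(d<.035)][:,2];print("cap top",np.percentile(P[(d<.02)&(H>105)&(H<130)&(S>150)][:,2],[50,90]))
        for z0 in(.088,):
            j=(S<80)&(abs(P[...,2]-z0)<.008)&(d<.05)&(V>60);print(j.sum(),np.median(P[j][:,2]),rect(P[j]))
print(np.mean(p,0),s["joint_pos"],s["width"])
E
```

```text
time: 15.25
position: [0.5671, 0.0192, 0.0971]
ee_rot: [0.46, 3.105, 0.0]
wrist_force: [-0.0, 0.6, -0.6]
width: 1.002
grasp_force: 0.0
cap top [0.1254395  0.12619812]
2429 0.08721970007470384 (array([564.3,  18.1]), array([60.1, 58.9]), 72.95)
[0.56546708 0.01934713 0.09531787] [-1.18771269e-01  2.72748912e-01  1.64721105e+00  3.06380750e-05
  1.22369611e+00 -1.39574680e+00] 0.9988949554552576
```

```bash
python3 -c "
import cv2,numpy as np
a=cv2.imread('pics/r4_0.png');b=cv2.imread('pics/r4_1.png')[140:260,210:350]
b=cv2.resize(b,None,fx=3.5,fy=3.5);cv2.imwrite('pics/r4.png',np.hstack([cv2.resize(a,(300,420)) if 0 else a[:, 130:430],b])[:, :800])"
```

```text
(no output)
```

View pics/r4.png

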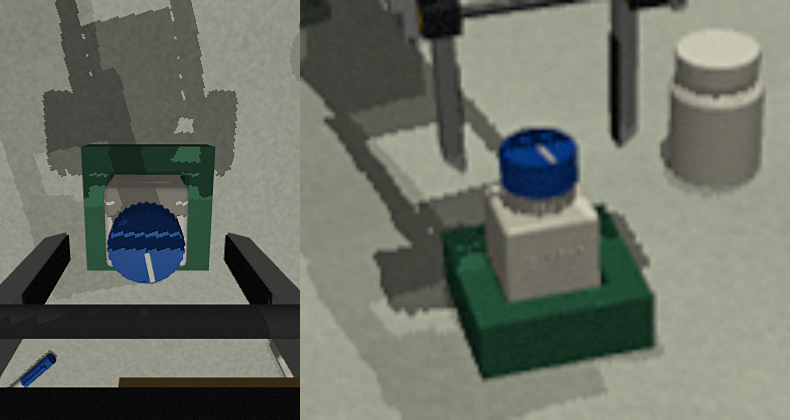

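The jar is seated, with its box top at z = 0.087 against an expected 0.088. The cap top is about 4 mm above bottomed out, so roughly 4.2 rad unscrewed. I'll wind the wrist back and grip the cap.

```bash
python3 -m jog '[[0,0,-0.1,0,0,-0.1,1],[0,0,0,0,0,-0.1,1],[0,0,0,0,0,-0.1,1],[0,0,0,0,0,-0.1,1],[0,0,0,0,0,-0.1,1],[0,0,0,0,0,-0.1,1],[0,0,0,0,0,-0.1,1],[0,0,0,0,0,-0.1,1],[0,0,0,0,0,-0.08,1],[0,0,0,0,0,0,1]]'
python3 -m jog '[[0,0,0,0,0,0,-1],[0,0,0,0,0,0,-1],[0,0,0,0,0,0,-1],[0,0,0,0,0,0,-1],[0,0,0,0,0,0,-1],[0,0,0,0,0,0,-1],[0,0,0,0,0,0,-1]]'
python3 - <<'E'
from bench import r
s=r.sense();print(s["position"],s["wrist_force"],s["wrist_torque"],s["joint_pos"])
E
```

```text
time: 16.55
position: [0.5658, 0.0193, 0.0977]
ee_rot: [1.541, -2.737, -0.001]
wrist_force: [0.6, 1.0, -0.1]
width: 1.001
grasp_force: 0.0
time: 17.25
position: [0.5665, 0.0191, 0.0985]
ee_rot: [-1.542, 2.737, -0.001]
wrist_force: [0.5, 0.3, -0.9]
width: 0.472
grasp_force: 30.0
[0.56648897 0.01910865 0.09847423] [ 0.47683139  0.32554752 -0.85075864] [ 0.02786837 -0.04897367  0.05325523] [-1.18787968e-01  2.69259672e-01  1.64420693e+00 -2.66938424e-04
  1.22742039e+00 -2.71560390e+00]
```

```bash
cat > t.py <<'E'
from bench import r
import numpy as np
s=r.sense();print("  q6 %.3f"%s["joint_pos"][5],"F",np.round(s["wrist_force"],1),"T",np.round(s["wrist_torque"],3),np.round(s["position"],4))
E
python3 -m jog '[[0,0,0.008,0,0,0.1,-1],[0,0,0.008,0,0,0.1,-1],[0,0,0.007,0,0,0.1,-1],[0,0,0.008,0,0,0.1,-1],[0,0,0.007,0,0,0.1,-1],[0,0,0.008,0,0,0.1,-1],[0,0,0.007,0,0,0.1,-1],[0,0,0.008,0,0,0.1,-1],[0,0,0.007,0,0,0.1,-1],[0,0,0.008,0,0,0.1,-1]]' ; python3 t.py
python3 -m jog '[[0,0,0.008,0,0,0.1,-1],[0,0,0.008,0,0,0.1,-1],[0,0,0.007,0,0,0.1,-1],[0,0,0.008,0,0,0.1,-1],[0,0,0.007,0,0,0.1,-1],[0,0,0.008,0,0,0.1,-1],[0,0,0.007,0,0,0.1,-1],[0,0,0.008,0,0,0.1,-1],[0,0,0.007,0,0,0.1,-1],[0,0,0.008,0,0,0.1,-1]]' ; python3 t.py
```

```text
time: 18.25
position: [0.5667, 0.0188, 0.097]
ee_rot: [0.746, 3.05, -0.001]
wrist_force: [-0.3, -0.7, -0.4]
width: 0.472
grasp_force: 30.0
  q6 -1.210 F [-0.3 -0.7 -0.4] T [-0.189 -0.193  0.141] [0.5667 0.0188 0.097 ]
time: 19.25
position: [0.5667, 0.0194, 0.0956]
ee_rot: [2.626, 1.724, 0.002]
wrist_force: [-0.5, 0.6, 0.3]
width: 0.469
grasp_force: 30.0
  q6 0.290 F [-0.5  0.6  0.3] T [ 0.065 -0.048  0.137] [0.5667 0.0194 0.0956]
```

```bash
python3 -m jog '[[0,0,0.008,0,0,0.1,-1],[0,0,0.008,0,0,0.1,-1],[0,0,0.007,0,0,0.1,-1],[0,0,0.008,0,0,0.1,-1],[0,0,0.007,0,0,0.1,-1]]' ; python3 t.py
for i in 1; do python3 -m jog '[[0,0,0.008,0,0,0.1,-1],[0,0,0.008,0,0,0.1,-1]]' >/dev/null; python3 t.py; python3 -m jog '[[0,0,0.008,0,0,0.1,-1]]'>/dev/null ; python3 t.py;  python3 -m jog '[[0,0,0.008,0,0,0.1,-1]]'>/dev/null ; python3 t.py; done
```

```text
time: 19.75
position: [0.5665, 0.0196, 0.0948]
ee_rot: [-3.075, -0.643, -0.001]
wrist_force: [-0.5, 0.8, 0.5]
width: 0.47
grasp_force: 30.0
  q6 1.040 F [-0.5  0.8  0.5] T [0.169 0.098 0.129] [0.5665 0.0196 0.0948]
  q6 1.340 F [-0.2  0.9  0.1] T [0.171 0.142 0.093] [0.5665 0.0197 0.0945]
  q6 1.490 F [-0.7  0.9  1.3] T [0.196 0.147 0.123] [0.5665 0.0198 0.0944]
  q6 1.640 F [0.4 1.2 0.8] T [0.194 0.133 0.095] [0.5665 0.0198 0.0942]
```

```bash
python3 -m jog '[[0,0,0.008,0,0,0.1,-1]]' >/dev/null; python3 t.py; python3 -m jog '[[0,0,0.008,0,0,0.1,-1]]'>/dev/null ; python3 t.py;  python3 -m jog '[[0,0,0.008,0,0,0.1,-1]]'>/dev/null ; python3 t.py;  python3 -m jog '[[0,0,0.008,0,0,0.1,-1]]'>/dev/null ; python3 t.py
```

```text
q6 1.790 F [0.3 0.6 1.2] T [0.37  0.147 0.157] [0.5665 0.0199 0.0941]
  q6 1.939 F [-0.4  2.4  2.6] T [ 0.451  0.264 -0.048] [0.5663 0.0201 0.094 ]
  q6 2.090 F [-0.9  4.1  2.7] T [0.901 0.338 0.614] [0.5665 0.0202 0.094 ]
  q6 2.240 F [-0.6  1.7  2.8] T [0.373 0.29  0.073] [0.5665 0.0199 0.0939]
```

```bash
python3 -m jog '[[0,0,0,0,0,0.1,-1]]' >/dev/null; python3 t.py; python3 -m jog '[[0,0,0,0,0,0.1,-1]]'>/dev/null ; python3 t.py;  python3 -m jog '[[0,0,0,0,0,0.1,-1]]'>/dev/null ; python3 t.py
python3 - <<'E'
from bench import r,cams
from h import *
for n in("wrist","scene","top"):
    c=cams.read_camera(n);np.savez(f"pics/{n}5.npz",**c);cv2.imwrite(f"pics/{n}5.png",c["frame"])
a=cv2.imread('pics/wrist5.png');b=cv2.resize(cv2.imread('pics/scene5.png')[140:260,210:350],None,fx=3.5,fy=3.5,interpolation=2)
cv2.imwrite("pics/v5.png",np.hstack([a[:,130:430],b]))
E
```

```text
q6 2.389 F [-0.4  2.4  2.3] T [0.417 0.144 1.005] [0.5666 0.0202 0.094 ]
  q6 2.540 F [ 0.  -0.1  1.6] T [0.111 0.163 0.085] [0.5667 0.0198 0.094 ]
  q6 2.689 F [0.3 2.  2.8] T [0.289 0.008 0.907] [0.5668 0.02   0.094 ]
```

View pics/v5.png

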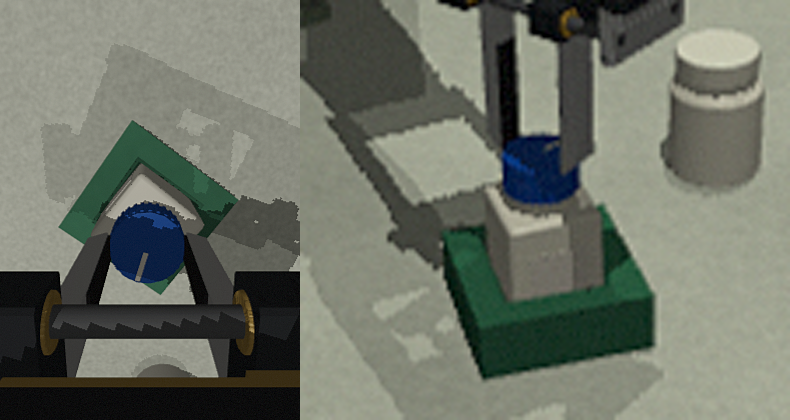

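The wrist view shows the cap at (148,243) in the crop, with its line at (140,268) in view. The torque swings between 0.1 and 1.0 N m, which means the fingers are sticking and slipping at the stop. I'll measure the line's angle and the cap's height.

```bash
cat > line.py <<'E'
from h import *
def line(c,z=.1215,ctr=(.566,.019)):
    """cap line direction (deg, world), cap centre, cap top z, jar-top angle"""
    P,_=cloud(c);f=c["frame"];H,S,V=cv2.split(cv2.cvtColor(f,cv2.COLOR_BGR2HSV));d=np.hypot(P[...,0]-ctr[0],P[...,1]-ctr[1])
    b=(H>105)&(H<130)&(S>150)&(d<.027);zt=np.median(P[b&(P[...,2]>.114)][:,2]);topm=(abs(P[...,2]-zt)<.004)&(d<.026)
    (cx,cy),rad=cv2.minEnclosingCircle((P[b&topm][:,:2]*1000).astype(np.float32))
    w=topm&(S<110)&(np.hypot(P[...,0]*1000-cx,P[...,1]*1000-cy)<22)
    n,l,st,_=cv2.connectedComponentsWithStats(w.astype(np.uint8));k=1+np.argmax(st[1:,4]);w=l==k
    q=plane(c,np.argwhere(w)[:,::-1],zt)[:,:2]*1000;vx,vy,x,y=cv2.fitLine(q.astype(np.float32),2,0,.01,.01).ravel()
    if vx*(x-cx)+vy*(y-cy)<0: vx,vy=-vx,-vy
    j=(S<80)&(abs(P[...,2]-.088)<.006)&(d<.05)&(V>60)
    return dict(ang=round(float(np.degrees(np.arctan2(vy,vx))),1),n=int(w.sum()),c=(round(cx,1),round(cy,1)),rad=round(rad,1),mid=(round(float(x),1),round(float(y),1)),zt=round(float(zt),4),jar=rect(P[j]))
E
python3 - <<'E'
from line import *
print(line(dict(np.load("pics/wrist5.npz"))))
E
```

```text
{'ang': 93.1, 'n': 165, 'c': (565.8, 18.6), 'rad': 23.7, 'mid': (565.0, 31.1), 'zt': 0.1208, 'jar': (array([572.2,   1.7]), array([79.7, 43.7]), 20.43)}
```

```bash
python3 -m jog '[[0,0,0,0,0,-0.05,-1],[0,0,0,0,0,0,-1]]' >/dev/null; python3 t.py
python3 - <<'E'
from bench import r,cams
from line import *
for n in("wrist","wrist","top"):
  try: print(line(cams.read_camera(n)))
  except Exception as e: print(n,e)
E
```

```text
q6 2.607 F [0.4 2.4 4. ] T [0.462 0.151 0.02 ] [0.5668 0.0196 0.094 ]
{'ang': 110.1, 'n': 168, 'c': (565.7, 18.6), 'rad': 23.6, 'mid': (561.4, 30.3), 'zt': 0.1209, 'jar': (array([565.7,  17.6]), array([57.6, 59.7]), 75.71)}
{'ang': 109.8, 'n': 168, 'c': (565.3, 18.7), 'rad': 24.0, 'mid': (561.4, 30.3), 'zt': 0.1208, 'jar': (array([565.5,  17.8]), array([57.8, 59.9]), 75.68)}
top attempt to get argmax of an empty sequence
  return _methods._mean(a, axis=axis, dtype=dtype,
  ret = ret.dtype.type(ret / rcount)
```

```bash
python3 -m jog '[[0,0,0,0,0,0,0.3],[0,0,0,0,0,0,0.3],[0,0,0,0,0,0,0.3]]' | head -2;  python3 - <<'E'
from bench import cams
from line import *
for i in range(2): print(line(cams.read_camera("wrist")))
E
python3 -m jog '[[0,0,0,0,0,-0.1,0.3],[0,0,0,0,0,-0.1,0.3],[0,0,0,0,0,-0.1,0.3],[0,0,0,0,0,-0.1,0.3],[0,0,0,0,0,-0.1,0.3],[0,0,0,0,0,-0.1,0.3],[0,0,0,0,0,-0.1,0.3],[0,0,0,0,0,-0.1,0.3],[0,0,0,0,0,0,0.3]]' | head -2
python3 - <<'E'
from bench import cams
from line import *
for i in range(2): print(line(cams.read_camera("wrist")))
E
python3 -m jog '[[0,0,0,0,0,0,-1],[0,0,0,0,0,0,-1],[0,0,0,0,0,0,-1],[0,0,0,0,0,0,-1],[0,0,0,0,0,0,-1]]'; python3 t.py
```

```text
time: 21.65
position: [0.5653, 0.0189, 0.0923]
{'ang': 110.2, 'n': 166, 'c': (565.7, 18.8), 'rad': 23.7, 'mid': (561.4, 30.4), 'zt': 0.1211, 'jar': (array([565.5,  18.5]), array([59.1, 60.3]), 75.69)}
{'ang': 110.1, 'n': 168, 'c': (565.6, 18.7), 'rad': 23.7, 'mid': (561.3, 30.6), 'zt': 0.1211, 'jar': (array([565.4,  18.5]), array([58.9, 60.4]), 75.49)}
time: 22.65
position: [0.5659, 0.0192, 0.0929]
{'ang': 109.4, 'n': 180, 'c': (565.9, 19.1), 'rad': 23.6, 'mid': (561.2, 30.3), 'zt': 0.1211, 'jar': (array([566.3,  19. ]), array([59.7, 59.2]), 75.71)}
{'ang': 109.7, 'n': 180, 'c': (565.9, 19.2), 'rad': 23.6, 'mid': (561.2, 30.3), 'zt': 0.1211, 'jar': (array([566.4,  19. ]), array([59.8, 59.2]), 75.6)}
time: 23.25
position: [0.5662, 0.0195, 0.0933]
ee_rot: [-3.141, -0.067, -0.0]
wrist_force: [-0.0, 0.6, -0.7]
width: 0.477
grasp_force: 30.0
  q6 1.410 F [-0.   0.6 -0.7] T [ 0.129  0.131 -0.004] [0.5662 0.0195 0.0933]
```

```bash
cat > m.py <<'E'
from bench import r,cams
from line import *
l=line(cams.read_camera("wrist"));s=r.sense();print("q6 %.3f Tz %.3f line %.1f jar %.1f zt %.4f"%(s["joint_pos"][5],s["wrist_torque"][2],l["ang"],l["jar"][2],l["zt"]),l["jar"][1],l["c"])
E
for i in 1; do python3 m.py
python3 -m jog '[[0,0,0,0,0,0.03,-1]]' >/dev/null; python3 m.py
python3 -m jog '[[0,0,0,0,0,0.03,-1]]' >/dev/null; python3 m.py
python3 -m jog '[[0,0,0,0,0,0.03,-1]]' >/dev/null; python3 m.py
python3 -m jog '[[0,0,0,0,0,0.03,-1]]' >/dev/null; python3 m.py
python3 -m jog '[[0,0,0,0,0,0.03,-1]]' >/dev/null; python3 m.py
python3 -m jog '[[0,0,0,0,0,0.03,-1]]' >/dev/null; python3 m.py
python3 -m jog '[[0,0,0,0,0,0.03,-1]]' >/dev/null; python3 m.py
python3 -m jog '[[0,0,0,0,0,0.03,-1]]' >/dev/null; python3 m.py; done
```

```text
q6 1.409 Tz -0.030 line 109.5 jar 75.0 zt 0.1211 [60.  57.9] (565.9, 19.1)
q6 1.457 Tz 0.004 line 107.6 jar 72.6 zt 0.1211 [59.7 57.8] (566.0, 18.2)
q6 1.501 Tz 0.115 line 104.8 jar 71.2 zt 0.1211 [59.9 58.5] (566.1, 18.2)
q6 1.546 Tz 0.157 line 102.4 jar 71.9 zt 0.1211 [60.1 59. ] (565.8, 18.3)
q6 1.590 Tz 0.050 line 99.7 jar 71.9 zt 0.1211 [60.1 59.4] (566.1, 18.2)
q6 1.635 Tz 0.030 line 97.5 jar 72.1 zt 0.1210 [60.1 58.6] (566.2, 18.1)
q6 1.680 Tz 0.079 line 95.1 jar 71.5 zt 0.1210 [60.1 58.6] (565.8, 18.1)
q6 1.724 Tz 0.459 line 93.3 jar 70.0 zt 0.1211 [59.9 58.7] (565.7, 18.8)
q6 1.767 Tz 1.046 line 92.1 jar 69.9 zt 0.1210 [59.6 59.2] (565.8, 18.9)
```

The stop shows clearly at q6 of about 1.72: the torque rises to 1.05 N m and the line sits about 23° from the jar's side. I'll back off slowly, checking line minus jar against the 113° target.

```bash
python3 -m jog '[[0,0,0,0,0,-0.02,-1],[0,0,0,0,0,-0.02,-1],[0,0,-0.004,0,0,-0.04,-1],[0,0,-0.004,0,0,-0.05,-1],[0,0,-0.004,0,0,-0.05,-1],[0,0,-0.004,0,0,-0.05,-1],[0,0,-0.004,0,0,-0.05,-1],[0,0,-0.004,0,0,-0.05,-1],[0,0,-0.004,0,0,-0.05,-1],[0,0,-0.004,0,0,-0.05,-1]]'; python3 m.py
python3 -m jog '[[0,0,-0.004,0,0,-0.05,-1],[0,0,-0.004,0,0,-0.05,-1],[0,0,-0.004,0,0,-0.05,-1],[0,0,-0.004,0,0,-0.05,-1],[0,0,-0.004,0,0,-0.05,-1],[0,0,-0.004,0,0,-0.05,-1],[0,0,-0.004,0,0,-0.05,-1],[0,0,-0.004,0,0,-0.05,-1],[0,0,-0.004,0,0,-0.05,-1],[0,0,-0.004,0,0,-0.05,-1]]'; python3 m.py; python3 t.py
```

```text
time: 25.5
position: [0.5655, 0.0188, 0.0936]
ee_rot: [3.099, 0.518, -0.003]
wrist_force: [-0.2, 0.4, -0.5]
width: 0.477
grasp_force: 30.0
q6 1.118 Tz -0.035 line 126.1 jar 73.7 zt 0.1215 [60.  55.5] (565.1, 18.2)
time: 26.55
position: [0.5656, 0.0189, 0.0944]
ee_rot: [-2.694, -1.615, 0.002]
wrist_force: [0.1, -0.2, -0.5]
width: 0.472
grasp_force: 30.0
q6 0.370 Tz -0.040 line 168.9 jar 74.4 zt 0.1223 [59.  59.8] (565.1, 19.1)
  q6 0.370 F [-1.2 -0.1 -1.6] T [-0.042  0.116 -0.04 ] [0.5656 0.019  0.0944]
```

```bash
python3 -m jog '[[0,0,-0.004,0,0,-0.055,-1],[0,0,-0.004,0,0,-0.055,-1],[0,0,-0.004,0,0,-0.055,-1],[0,0,-0.004,0,0,-0.05,-1],[0,0,0,0,0,0,-1]]'; python3 m.py;python3 m.py;python3 m.py; python3 t.py
python3 - <<'E'
from bench import cams
from h import *
a=cams.read_camera("wrist")["frame"];b=cams.read_camera("scene")["frame"]
cv2.imwrite("pics/v6.png",np.hstack([a[:,130:430],b[:,60:500]]))
E
```

```text
time: 27.1
position: [0.5658, 0.019, 0.0947]
ee_rot: [-2.404, -2.022, 0.001]
wrist_force: [-0.0, 0.7, -0.8]
width: 0.476
grasp_force: 30.0
q6 0.054 Tz -0.029 line -172.5 jar 73.8 zt 0.1226 [58.8 60. ] (564.8, 19.2)
q6 0.054 Tz 0.042 line -172.6 jar 73.9 zt 0.1227 [59.1 60.1] (564.8, 19.2)
q6 0.054 Tz -0.008 line -172.6 jar 74.0 zt 0.1227 [59.  60.1] (564.6, 19.1)
  q6 0.054 F [ 0.6  0.4 -1.8] T [-0.086  0.106 -0.008] [0.5659 0.019  0.0947]
```

View pics/v6.png

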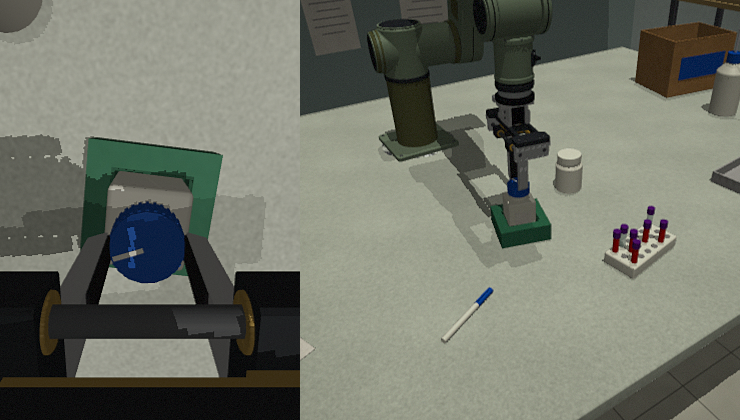

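The last view shows the cap still gripped, with its line at (127,255), the jar down in the well, and the pot, rack and pen undisturbed. Line minus jar is 113.5°, which is 90.5° back from the stop. The cap has risen 1.7 mm, against an expected 1.6 mm.

```bash
python3 -c "
from bench import r
print(r.job_done())"
```

```text
the job is handed in; nothing more can be done
None
```

The job is handed in: the jar stands fully down in the well, its cap was screwed to the stop and backed off about 90° by the cap's line, and the fingers still hold it there. The pot, rack and pen looked undisturbed, and it took about 27 s.

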